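# Gather the clothes pegs in the corner of their tray

## Robot

A 7-joint arm with a two-finger parallel gripper is mounted at the origin on a cart in front of the work surface, level with it; the furniture and walls round the work are solid. World frame = base frame: x ahead of the robot, y to its left, z up, the work surface at z = 0. Lengths are in m, angles in rad, forces in N, time in s.
With the tool pointing down it reaches from about 0.35 to 0.9 m from the base axis. Payload 7.2 kg.
Tool frame: the origin (TCP) lies at the very end of the fingers, on their centre line; the grasp point (between the pads) lies 19 mm behind it; z points along the fingers, y is the line along which they close (so a half turn about z gives the same grasp; the last joint's range is limited). The gripper opens to 88 mm and grips with 3 to 60 N. Pads are 20 mm wide; open, the fingers measure 115 mm over their backs; the gripper's body (75 mm by 178 mm) begins 61 mm behind the grasp point.
Start: joints at [-1.362, 0.411, -0.013, 1.596, 0.006, 1.134, -0.082], TCP at [0.171, 0.601, 0.223] pointing down, gripper open.
Joint ranges: [-2.95, 2.95], [-0.29, 1.99], [-1.47, 1.44], [0.14, 2.54], [-1.03, 4.17], [0.13, 1.85], [-2.86, 2.86]. Speed limits (rad/s): [2.39, 2.39, 3.01, 3.01, 3.14, 3.14, 3.14].

## Interface

Orientations are given as [roll, pitch, yaw] about the fixed x, y, z axes, in that order (R = Rz(yaw) Ry(pitch) Rx(roll)).
In Python, from rig import bot gives the robot as it stands.
- The arm moves only by the tool send_rows, never from a script. Its argument "targets" is a list that holds one entry, the list of rows, each a list of 5 numbers: the shift along the tool's x, y, z in units of 0.3 m (1.0 is 0.3 m), then the turn about the tool's z in units of 2 pi rad (1.0 is 2 pi rad), then the opening, from -1 (shut) to 1 (fully open). A call has 1 to 10 rows; each row is the pose to reach, as a shift and turn from the pose commanded when the call began, along the tool's axes at that moment, turning the shorter way round; what a row does not reach only later rows make up. A row lasts 1/12 s, in which the tool goes at most 41.7 mm and 7.16 degrees, less where a joint would pass 70% of its speed; a pose out of reach is approached as far as the arm can. A call with a number of a shift or a turn outside -1 to 1 is refused whole. A call with a gripper value outside its range is refused whole. The fingers move at their own pace and stop on an object; "force" is the grip in N (left out, the last holds). Time passes only in rows, so rows that repeat a pose let the fingers close. It gives the time, the measured TCP pose, the force, the opening and the grip force at its end, in the units of the state.
- bot.state(): the state, without advancing time (a new reading comes with each control period).
- bot.grab_frame(name): name is "scene" or "top" or "wrist"; returns a dict with "pixels" (420x560x3 uint8, red, green, blue), "fx", "fy", "cx", "cy" (pixels), "R" (3x3) and "t" (3): a world point X has camera coordinates R X + t. Camera axes: x right, y down, z forward; pixel columns grow to the right and rows downward; lengths in m; the calibration is good to about 2 mm. The wrist camera is an equidistant fisheye: a pixel r from the principal point sees the ray r / f radians off the axis. A picture is of the moment at which its call begins. There is no depth.
- bot.finish_job(): hands the job in; it is judged then, once.
The state is a dict: "time": time; "q": joint angles; "joint_velocities": joint speeds; "joint_torque": joint torques, N m; "position": TCP position; "eef_rot": TCP orientation; "ft_force": force on the tool from outside, world axes, zero at the start; "torque": the same for the moment, N m; "gripper_width": opening from 0.0 (shut) to 1.0 (fully open); "grip_force": force on a finger pad.
Only numpy, scipy, OpenCV 4.12 (cv2) and the standard library are available. Lean on these libraries where they do the work, as an engineer would, in place of code of your own. Each camera call takes 0.05 s, during which the arm holds its last target. There are 200 camera calls.

## Task

Two of the five wooden clothes pegs have been left on the worktop: lay them flat on the floor of the white enamel tray, lengthwise like the three already in it. Then take the tray by the wooden grip on its back, lift it clear of the worktop and tip it until all five pegs have slid into the front corner with the low finger cut-out and lie close side by side there, still lengthwise, their ends against the front wall. Finish still holding the tray in the air, tipped down towards that corner and steady, so that I can take the pegs out in one handful; leave the other things on the worktop alone.

Things in the scene. Friction and masses are not known exactly. Their poses are not given: they have to be found in the camera images.
- peg_tray: White enamel tray, blue rim, 192 (x) x 178 (y) mm, 0.22 kg. Origin: centre of underside, z up; x points from the back (wooden grip) to the front. Inside x -92..92, y -85..85, floor at z = 4, walls 4 thick; wall tops: sides and back z = 44, front 40, cut down to 22 round the front +y corner (70 mm of the side, 30 of the front). Smooth: pegs slide from 11 to 17 degrees of slope.
- tray_corner (a point): Corner of the tray's inner floor at the finger cut-out, where front wall and +y side wall meet: (92, 85, 4) mm in the tray's frame, axes as the tray's. Rubbing on walls and other pegs adds friction and swings the pegs askew: slopes of about 30 degrees, one wall at a time (to the front, level, to the +y side without front slope, then forward again) line them up better than a diagonal tip at once.
- tray_grip (a point): Point to pinch on the tray's wooden grip, an upright board on the back wall: (-94, 0, 64) mm in the tray's frame, axes as the tray's. At the start the tray stands level on the worktop. The board is 14 mm thick (x), 100 mm wide (y), from z = 38 to z = 86.
- peg_1: Wooden clothes peg, 15 (x) x 72 (y) x 12 (z) mm, 12 g. Origin: centre of its underside; its y axis runs along its length. Both ends count alike. One of the three already in the tray, lengthwise, near the back and the -y wall (no part of them in front of x = +5 mm or beyond y = -10 mm in the tray's frame).
- peg_2: Wooden clothes peg, 15 (x) x 72 (y) x 12 (z) mm, 12 g. Origin: centre of its underside; its y axis runs along its length. Both ends count alike. One of the three already in the tray, lengthwise, near the back and the -y wall (no part of them in front of x = +5 mm or beyond y = -10 mm in the tray's frame).
- peg_3: Wooden clothes peg, 15 (x) x 72 (y) x 12 (z) mm, 12 g. Origin: centre of its underside; its y axis runs along its length. Both ends count alike. One of the three already in the tray, lengthwise, near the back and the -y wall (no part of them in front of x = +5 mm or beyond y = -10 mm in the tray's frame).
- peg_4: Wooden clothes peg, 15 (x) x 72 (y) x 12 (z) mm, 12 g. Origin: centre of its underside; its y axis runs along its length. Both ends count alike. One of the two stray pegs, flat on the worktop to the right of the tray at any yaw. Mind the tall fridge to the right: its side runs from (0.45, -0.29) to (0.95, 0.0) m, its door stands before that; swing in with the arm drawn back.
- peg_5: Wooden clothes peg, 15 (x) x 72 (y) x 12 (z) mm, 12 g. Origin: centre of its underside; its y axis runs along its length. Both ends count alike. One of the two stray pegs, flat on the worktop to the right of the tray at any yaw. Mind the tall fridge to the right: its side runs from (0.45, -0.29) to (0.95, 0.0) m, its door stands before that; swing in with the arm drawn back.
- garlic: Garlic bulb, 50 mm, standing loose on the worktop near the chopping board; leave alone. Origin: centre of its underside.
- mandarin: Mandarin, 54 mm across, loose; leave alone. Origin: centre of its underside.
- jar_jam: Glass jam jar with a lid, 62 mm across, 102 mm tall, loose; leave alone. Origin: centre of its underside.
- tin_small: Small food tin, 58 mm across, 72 mm tall, loose; leave alone. Origin: centre of its underside.
- tin_tuna: Flat food tin, 86 mm across, 40 mm tall, loose; leave alone. Origin: centre of its underside.

How it is judged:
On the way, in this order (a step that is already met when the one before it is completed fails the run):
1. both stray pegs lie flat on the floor of the tray, released, lengthwise to within 17 degrees, while the tray stands level on the worktop (x of peg_4 in the frame of peg_tray between -0.09 and 0.09 m and y of peg_4 in the frame of peg_tray between -0.085 and 0.085 m and z of peg_4 in the frame of peg_tray between 0 and 0.0135 m and angle between the y axis of each of peg_4, peg_5 and the x axis of peg_tray, either way round below 0.3 rad and contact force between the fingers and peg_4 below 0.1 N and linear speed of each of peg_4, peg_5 below 0.02 m/s and x of peg_5 in the frame of peg_tray between -0.09 and 0.09 m and y of peg_5 in the frame of peg_tray between -0.085 and 0.085 m and z of peg_5 in the frame of peg_tray between 0 and 0.0135 m and contact force between the fingers and peg_5 below 0.1 N and angle between peg_tray's own z axis and vertical below 0.05 rad and height (world z) of peg_tray below 0.006 m), for 0.2 s.
2. the tray is held up by the gripper with all five pegs in it, the finger cut-out corner more than 30 mm above the worktop (height (world z) of tray_corner above 0.03 m and contact force between the fingers and peg_tray above 1 N and z of peg_1 in the frame of peg_tray between -0.002 and 0.035 m and horizontal distance between each of peg_1, peg_2, peg_3, peg_4, peg_5 and peg_tray below 0.13 m and z of peg_2 in the frame of peg_tray between -0.002 and 0.035 m and z of peg_3 in the frame of peg_tray between -0.002 and 0.035 m and z of peg_4 in the frame of peg_tray between -0.002 and 0.035 m and z of peg_5 in the frame of peg_tray between -0.002 and 0.035 m), for 0.2 s.
At the end, for the whole second after the job is handed in: Tray held still by the gripper, corner >30 mm up, tipped >12.6 deg (front and cut-out side each >4.6), touching no loose thing; all five pegs still in it, lengthwise within 17 deg, middles >46 mm ahead of the tray's middle and >3 mm to its cut-out side, untouched by the fingers (x of peg_1 in the frame of peg_tray between 0.046 and 0.066 m and y of peg_1 in the frame of peg_tray between 0.003 and 0.088 m and z of peg_1 in the frame of peg_tray between -0.002 and 0.03 m and angle between the y axis of each of peg_1, peg_2, peg_3, peg_4, peg_5 and the x axis of peg_tray, either way round below 0.3 rad and linear speed of each of peg_1, peg_2, peg_3, peg_4, peg_5, peg_tray below 0.03 m/s and contact force between the fingers and peg_1 below 0.1 N and x of peg_2 in the frame of peg_tray between 0.046 and 0.066 m and y of peg_2 in the frame of peg_tray between 0.003 and 0.088 m and z of peg_2 in the frame of peg_tray between -0.002 and 0.03 m and contact force between the fingers and peg_2 below 0.1 N and x of peg_3 in the frame of peg_tray between 0.046 and 0.066 m and y of peg_3 in the frame of peg_tray between 0.003 and 0.088 m and z of peg_3 in the frame of peg_tray between -0.002 and 0.03 m and contact force between the fingers and peg_3 below 0.1 N and x of peg_4 in the frame of peg_tray between 0.046 and 0.066 m and y of peg_4 in the frame of peg_tray between 0.003 and 0.088 m and z of peg_4 in the frame of peg_tray between -0.002 and 0.03 m and contact force between the fingers and peg_4 below 0.1 N and x of peg_5 in the frame of peg_tray between 0.046 and 0.066 m and y of peg_5 in the frame of peg_tray between 0.003 and 0.088 m and z of peg_5 in the frame of peg_tray between -0.002 and 0.03 m and contact force between the fingers and peg_5 below 0.1 N and height (world z) of tray_corner above 0.03 m and contact force between the fingers and peg_tray above 1 N and angle between peg_tray's own z axis and vertical between 0.22 and 1.1 rad and angle between peg_tray's own x axis and vertical above 1.6508 rad and angle between peg_tray's own y axis and vertical above 1.6508 rad and contact force between peg_tray and garlic below 0.1 N and contact force between peg_tray and mandarin below 0.1 N and contact force between peg_tray and jar_jam below 0.1 N and contact force between peg_tray and tin_small below 0.1 N and contact force between peg_tray and tin_tuna below 0.1 N); the arm keeps its last pose, push and grip.
It fails at once if the garlic is moved by more than 30 mm (distance of garlic from where it was at the start of the episode above 0.03 m).
It fails at once if the mandarin is moved by more than 30 mm (distance of mandarin from where it was at the start of the episode above 0.03 m).
It fails at once if the jam jar is moved by more than 30 mm (distance of jar_jam from where it was at the start of the episode above 0.03 m).
It fails at once if the small tin is moved by more than 30 mm (distance of tin_small from where it was at the start of the episode above 0.03 m).
It fails at once if the flat tin is moved by more than 30 mm (distance of tin_tuna from where it was at the start of the episode above 0.03 m).
It also fails if it takes over 72 s, if anything falls off the work surface, if the arm or the gripper's body presses on something with over 40 N, if the wrist force passes 120 N, or if a joint passes its speed limit or range.

## Working session

There is one attempt and no reset: what is moved stays moved. The work goes in short steps, Python scripts to look and compute and a tool call to move; the robot and the scene stay as the last step left them, time stands still between calls to the robot, and variables do not carry over. Pictures are saved under pics/ and viewed, at most 10 in all, crops included, and the job is handed in when it is done.

Besides the shell and the picture viewer there is one more tool, called by a JSON object that holds its "fn" and its "kwargs". send_rows: Moves the arm, as the interface text tells. Its arguments: {"type":"object","properties":{"targets":{"type":"array"},"force":{"type":"number"}},"required":["targets"]}

```bash
ls; mkdir -p pics
python3 - <<'E'
from rig import bot
import cv2,json,numpy as np,pickle
s=bot.state();print(s['eef_rot'],s['position'],s['gripper_width'])
fr={}
for n in ['top','scene']:
    f=bot.grab_frame(n);fr[n]=f;cv2.imwrite(f'pics/{n}0.png',cv2.cvtColor(f['pixels'],cv2.COLOR_RGB2BGR))
    print(n,f['fx'],f['cx'],f['cy'],np.round(f['R'],3).tolist(),np.round(f['t'],3), 'cam',np.round(-np.array(f['R']).T@f['t'],3))
pickle.dump(fr,open('f0.pkl','wb'))
E
```

```text
pics
[-3.14007634e+00  1.29264602e-04  2.86481126e+00] [0.1707252  0.6007378  0.22183947] 0.9998473762129465
top 452.4048116953302 277.4487378118662 221.41528576298572 [[0.016, -1.0, 0.004], [-0.998, -0.016, -0.066], [0.066, -0.003, -0.998]] [0.184 0.519 1.12 ] cam [0.441 0.195 1.152]
scene 440.2373256012956 281.0822141954566 204.69766070355428 [[0.899, -0.438, 0.02], [-0.203, -0.457, -0.866], [0.388, 0.775, -0.5]] [-0.393  0.257  0.603] cam [ 0.172 -0.522  0.531]
```

View pics/top0.png

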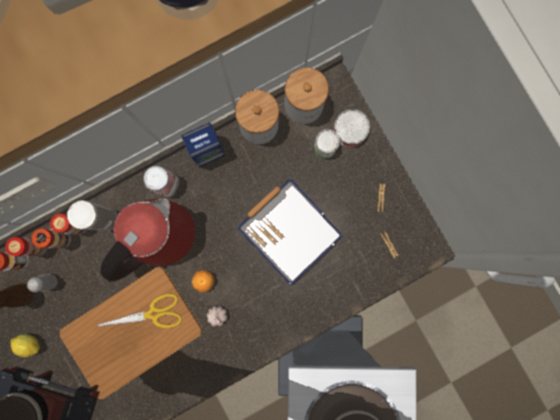

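View pics/scene0.png

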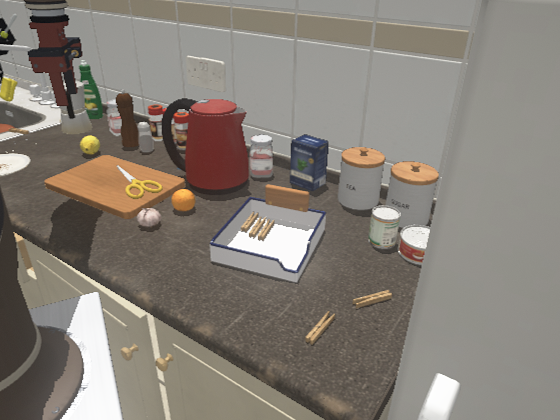

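```bash
cat > h.py <<'E'
import numpy as np,cv2
def ray(f,u,v):
    R=np.array(f['R']);t=np.array(f['t']);c=-R.T@t
    x=(u-f['cx'])/f['fx'];y=(v-f['cy'])/f['fy']
    return c,R.T@np.array([x,y,1.])
def p2w(f,u,v,z):
    c,d=ray(f,u,v);return (c+d*(z-c[2])/d[2])[:2]
def w2p(f,X):
    X=np.atleast_2d(X);c=X@np.array(f['R']).T+np.array(f['t'])
    return np.c_[f['fx']*c[:,0]/c[:,2]+f['cx'],f['fy']*c[:,1]/c[:,2]+f['cy']]
def tray2w(T,P):  # T=x,y,yaw
    P=np.atleast_2d(P);c,s=np.cos(T[2]),np.sin(T[2])
    return np.c_[T[0]+c*P[:,0]-s*P[:,1],T[1]+s*P[:,0]+c*P[:,1],P[:,2]]
E
python3 - <<'E'
import pickle
from h import *
fr=pickle.load(open('f0.pkl','rb'))
for n,boxes in {'top':[(370,180,395,216),(378,228,404,262),(245,215,290,250)],'scene':[(345,285,400,312),(298,308,342,346)]}.items():
    f=fr[n];h=cv2.cvtColor(f['pixels'],cv2.COLOR_RGB2HSV)
    for b in boxes:
        s=h[b[1]:b[3],b[0]:b[2]]
        m=((s[...,0]>8)&(s[...,0]<28)&(s[...,1]>75)&(s[...,2]>90)).astype(np.uint8)
        k,l,st,ce=cv2.connectedComponentsWithStats(m,connectivity=8)
        for i in range(1,k):
            if st[i,4]<12: continue
            ys,xs=np.nonzero(l==i)
            W=np.array([p2w(f,x+b[0],y+b[1],.010) for x,y in zip(xs,ys)])
            mid=W.mean(0);u,sv,vt=np.linalg.svd(W-mid);pr=(W-mid)@vt.T
            d=vt[0]
            ctr=mid+vt.T@((pr.max(0)+pr.min(0))/2)
            print(n,b,st[i,4],'ctr',np.round(ctr,4),'yaw',round(np.degrees(np.arctan2(d[1],d[0]))%180,1),'size',np.round(np.ptp(pr,axis=0),4))
f=fr['top']
# initial tray guess from rim corners at z=.044
g=np.array([[290,182],[340,237],[292,282],[240,232]])
print([np.round(p2w(f,*p,.044),3) for p in g])
im=cv2.cvtColor(f['pixels'],cv2.COLOR_RGB2BGR)
cv2.imwrite('pics/c1.png',cv2.resize(im[170:290,225:410],None,fx=4.3,fy=4.3,interpolation=cv2.INTER_CUBIC))
E
```

```text
top (370, 180, 395, 216) 195 ctr [ 0.5821 -0.0689] yaw 176.1 size [0.0737 0.0178]
top (378, 228, 404, 262) 199 ctr [ 0.4642 -0.0892] yaw 29.1 size [0.0739 0.0178]
top (245, 215, 290, 250) 16 ctr [0.5294 0.2609] yaw 90.9 size [0.0177 0.0051]
top (245, 215, 290, 250) 44 ctr [0.4912 0.1945] yaw 45.8 size [0.0357 0.0072]
top (245, 215, 290, 250) 36 ctr [0.4833 0.2171] yaw 45.9 size [0.025  0.0071]
top (245, 215, 290, 250) 34 ctr [0.4772 0.2441] yaw 45.7 size [0.0268 0.0073]
scene (345, 285, 400, 312) 345 ctr [ 0.5792 -0.0714] yaw 177.1 size [0.0766 0.0221]
scene (298, 308, 342, 346) 349 ctr [ 0.4622 -0.0912] yaw 29.8 size [0.079  0.0174]
[array([0.613, 0.163]), array([0.479, 0.039]), array([0.367, 0.155]), array([0.487, 0.284])]
```

View pics/c1.png

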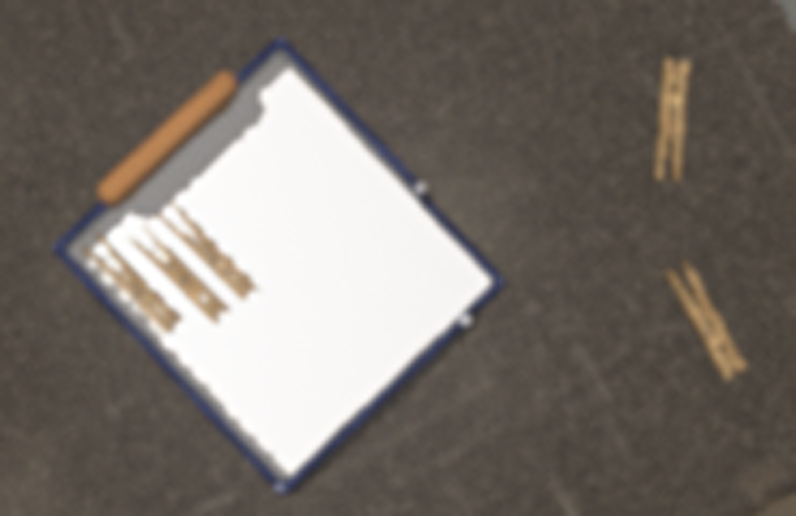

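{"fn": "send_rows", "kwargs": {"targets": [[[0, 0, -0.13, 0, 1], [0, 0, -0.26, 0, 1], [0, 0, -0.4, 0, 1], [0, 0, -0.53, 0, 1], [0, 0, -0.67, 0, 1], [0, 0, -0.8, 0, 1], [0, 0, -0.93, 0, 1], [0, 0, -1, 0, 1], [0, 0, -1, 0, 1]]]}}

```text
time: 0.85
position: [0.1709, 0.6017, 0.5279]
eef_rot: [3.134, -0.001, 2.865]
ft_force: [-0.6, 0.5, 0.1]
gripper_width: 0.999
grip_force: 0.0
```

{"fn": "send_rows", "kwargs": {"targets": [[[0, 0, -0.13, 0, 1], [0, 0, -0.26, 0, 1], [0, 0, -0.4, 0, 1], [0, 0, -0.53, 0, 1], [0, 0, -0.67, 0, 1], [0, 0, -0.8, 0, 1], [0, 0, -0.93, 0, 1], [0, 0, -1, 0, 1], [0, 0, -1, 0, 1]]]}}

```text
time: 1.6
position: [0.1598, 0.5623, 0.5923]
eef_rot: [3.087, -0.0, 2.865]
ft_force: [-0.9, -0.1, -0.0]
gripper_width: 0.999
grip_force: 0.0
```

Run:
```python
import pickle
from h import *
from rig import bot
from scipy.optimize import least_squares
f=pickle.load(open('f0.pkl','rb'))['top']
P=np.array([[-96,-89,44],[-96,89,44],[96,89,22],[96,-89,40],[-94,-46,86],[-94,46,86]])/1000
U=np.array([[57,245],[281,40],[503,283],[281,490],[108,190],[227,82]])/4.3+[225,170]-.4
r=least_squares(lambda T:(w2p(f,tray2w(T,P))-U).ravel(),[.49,.16,-2.3])
print(r.x,np.degrees(r.x[2]));print(np.round(r.fun.reshape(-1,2),1))
print('grip',tray2w(r.x,[-.094,0,.064]))
s=bot.state();print(np.round(s['q'],3),s['position'],s['eef_rot'])
```

```text
[ 0.49162254  0.16117385 -2.38022816] -136.37702794463038
[[-1.   0.2]
 [ 0.2 -0.9]
 [ 0.5  0. ]
 [ 0.1  1.1]
 [-0.4  0.3]
 [ 0.6 -0.8]]
grip [[0.5596687  0.22602538 0.064     ]]
[-1.628  0.258  0.374  0.992 -0.099  1.852 -0.004] [0.15982916 0.56225528 0.5923253 ] [ 3.08710261e+00 -2.54572726e-04  2.86478500e+00]
```

```bash
cat > mv.py <<'E'
import numpy as np,sys
T=(0.4916,0.1612,-2.3802)
def mv(c,g,lab=''):
    "c,g: x,y,z,yaw_deg -> row units, rows needed"
    c=np.array(c,float);g=np.array(g,float);y=np.radians(c[3]);d=g[:3]-c[:3]
    s=np.array([d[0]*np.cos(y)+d[1]*np.sin(y),d[0]*np.sin(y)-d[1]*np.cos(y),-d[2]])/.3
    a=(g[3]-c[3]+180)%360-180
    n=max(np.linalg.norm(d)/.0417,abs(a)/7.16)
    print(lab,np.round(s,3),'turn',round(-a/360,4),'rows',round(n,1))
def chain(*P):
    for a,b in zip(P[:-1],P[1:]): mv(a,b,str(np.round(b,3)))
def tw(x,y,z=0):
    c,s=np.cos(T[2]),np.sin(T[2]);return [T[0]+c*x-s*y,T[1]+s*x+c*y,z]
E
python3 - <<'E'
from mv import *
print('place',tw(.045,.053),tw(.045,.017),'grip',tw(-.094,-.02),'corner',tw(.092,.085))
chain((.1707,.6007,.8218,164.14),(.30,.40,.54,164.14),(.40,.13,.30,176.5),(.5805,-.07,.10,176.5),(.5805,-.07,.004,176.5))
E
```

```text
place [np.float64(0.49559188721051295), np.float64(0.09178771840301933), 0] [np.float64(0.4707543992120091), np.float64(0.11784725005506902), 0] grip [np.float64(0.5458457282034054), np.float64(0.24053095846945421), 0] corner [np.float64(0.4836474879967848), np.float64(0.036196969825372974), 0]
[  0.3    0.4    0.54 164.14] [-0.597 -0.526  0.939] turn -0.0 rows 8.9
[4.000e-01 1.300e-01 3.000e-01 1.765e+02] [-0.567 -0.775  0.8  ] turn -0.0343 rows 9.0
[ 5.800e-01 -7.000e-02  1.000e-01  1.765e+02] [-0.641 -0.629  0.667] turn -0.0 rows 8.0
[ 5.800e-01 -7.000e-02  4.000e-03  1.765e+02] [0.   0.   0.32] turn -0.0 rows 2.3
```

{"fn": "send_rows", "kwargs": {"targets": [[[-0.6, -0.53, 0.94, 0, 0.2], [-0.6, -0.53, 0.94, 0, 0.2], [-0.6, -0.53, 0.94, 0, 0.2], [-0.6, -0.53, 0.94, 0, 0.2], [-0.6, -0.53, 0.94, 0, 0.2], [-0.6, -0.53, 0.94, 0, 0.2], [-0.6, -0.53, 0.94, 0, 0.2], [-0.6, -0.53, 0.94, 0, 0.2], [-0.6, -0.53, 0.94, 0, 0.2], [-0.6, -0.53, 0.94, 0, 0.2]]]}}

```text
time: 2.43
position: [0.2949, 0.3694, 0.297]
eef_rot: [3.095, -0.001, 2.859]
ft_force: [0.0, -0.4, -1.4]
gripper_width: 0.605
grip_force: 0.0
```

```bash
cat > mv.py <<'E'
import numpy as np
from scipy.spatial.transform import Rotation as Ro
from rig import bot
T=(0.4916,0.1612,-2.3802)
def tw(x,y,z=0):
    c,s=np.cos(T[2]),np.sin(T[2]);return [T[0]+c*x-s*y,T[1]+s*x+c*y,z]
def chain(*P,start=None):
    "P: x,y,z,yaw_deg targets, from the state; prints rows units"
    s=bot.state();p=np.array(s['position']);R=Ro.from_euler('xyz',s['eef_rot'])
    print('t',round(s['time'],2),'p',np.round(p,4),'yaw',np.round(np.degrees(s['eef_rot']),1),'w',round(s['gripper_width']*88,1),'F',np.round(s['ft_force'],1),'q',np.round(s['q'],2))
    for x,y,z,w in P:
        d=np.array([x,y,z])-p;sh=R.inv().apply(d)/.3
        a=-((w-R.as_euler('xyz',degrees=True)[2]+180)%360-180)
        print([round(float(v),3) for v in (x,y,z,w)],'->',np.round(sh,3).tolist(),round(a/360,4),'rows',round(max(np.linalg.norm(d)/.0417,abs(a)/7.16),1))
        p=np.array([x,y,z]);R=R*Ro.from_euler('z',a,degrees=True)
E
python3 - <<'E'
from mv import *
chain((.40,.10,.25,176.5),(.58,-.07,.10,176.5),(.58,-.07,.006,176.5))
E
```

```text
t 2.43 p [0.2949 0.3694 0.297 ] yaw [ 1.773e+02 -1.000e-01  1.638e+02] w 53.2 F [ 0.  -0.4 -1.4] q [-1.44  0.04  0.48  1.9  -0.04  1.16  0.34]
[0.4, 0.1, 0.25, 176.5] -> [-0.587, -0.771, 0.12] -0.0352 rows 7.0
[0.58, -0.07, 0.1, 176.5] -> [-0.629, -0.551, 0.481] -0.0 rows 6.9
[0.58, -0.07, 0.006, 176.5] -> [0.003, -0.014, 0.313] -0.0 rows 2.3
```

{"fn": "send_rows", "kwargs": {"targets": [[[-0.59, -0.77, 0.12, -0.035, 0.1], [-0.59, -0.77, 0.12, -0.035, 0.1], [-0.59, -0.77, 0.12, -0.035, 0.1], [-0.59, -0.77, 0.12, -0.035, 0.1], [-0.59, -0.77, 0.12, -0.035, 0.1], [-0.59, -0.77, 0.12, -0.035, 0.1], [-0.59, -0.77, 0.12, -0.035, 0.1], [-0.59, -0.77, 0.12, -0.035, 0.1]]]}}

```text
time: 3.1
position: [0.4033, 0.1014, 0.2533]
eef_rot: [3.088, 0.012, 3.077]
ft_force: [-0.3, 0.9, 0.5]
gripper_width: 0.547
grip_force: 0.0
```

{"fn": "send_rows", "kwargs": {"targets": [[[-0.63, -0.55, 0.48, 0, 0.1], [-0.63, -0.55, 0.48, 0, 0.1], [-0.63, -0.55, 0.48, 0, 0.1], [-0.63, -0.55, 0.48, 0, 0.1], [-0.63, -0.55, 0.48, 0, 0.1], [-0.63, -0.55, 0.48, 0, 0.1], [-0.63, -0.55, 0.48, 0, 0.1], [-0.63, -0.55, 0.48, 0, 0.1]]]}}

```text
time: 3.77
position: [0.5844, -0.0655, 0.0979]
eef_rot: [3.093, 0.007, 3.08]
ft_force: [0.2, 0.2, 0.9]
gripper_width: 0.555
grip_force: 0.0
```

Run:
```python
from mv import *
chain((.58,-.07,.006,176.5),(.58,-.07,.10,176.5),(*tw(.045,.053,.10),223.6),(*tw(.045,.053,.011),223.6))
```

```text
t 3.77 p [ 0.5844 -0.0655  0.0979] yaw [177.2   0.4 176.4] w 48.8 F [0.2 0.2 0.9] q [-0.5   0.59  0.79  1.85 -0.58  0.93  2.08]
[0.58, -0.07, 0.006, 176.5] -> [0.016, -0.031, 0.305] -0.0002 rows 2.2
[0.58, -0.07, 0.1, 176.5] -> [-0.002, 0.015, -0.313] -0.0 rows 2.3
[0.496, 0.092, 0.1, 223.6] -> [0.314, 0.521, 0.023] -0.1308 rows 6.6
[0.496, 0.092, 0.011, 223.6] -> [0.012, -0.008, 0.296] -0.0001 rows 2.1
```

{"fn": "send_rows", "kwargs": {"targets": [[[0.015, -0.03, 0.2, 0, 0.1], [0.015, -0.03, 0.28, 0, 0.1], [0.015, -0.03, 0.3, 0, 0], [0.015, -0.03, 0.305, 0, -0.5], [0.015, -0.03, 0.305, 0, -1], [0.015, -0.03, 0.305, 0, -1], [0.015, -0.03, 0.305, 0, -1], [0.015, -0.03, 0.305, 0, -1]]], "force": 15}}

```text
time: 4.43
position: [0.5809, -0.0633, 0.0131]
eef_rot: [3.087, 0.015, 3.085]
ft_force: [-0.6, -0.5, 0.1]
gripper_width: 0.157
grip_force: 0.0
```

Run:
```python
from mv import *
print(bot.state()['grip_force'])
chain((.58,-.07,.10,176.5),(*tw(.045,.053,.10),43.6),(*tw(.045,.053,.011),43.6))
```

```text
0.0
t 4.43 p [ 0.5809 -0.0633  0.0131] yaw [176.9   0.9 176.8] w 13.8 F [-0.6 -0.5  0.1] q [-0.42  0.7   0.68  1.91 -0.71  0.77  2.19]
[0.58, -0.07, 0.1, 176.5] -> [-0.003, -0.007, -0.291] 0.0007 rows 2.1
[0.496, 0.092, 0.1, 43.6] -> [0.314, 0.521, 0.024] 0.3692 rows 18.6
[0.496, 0.092, 0.011, 43.6] -> [-0.015, 0.008, 0.296] -0.0 rows 2.1
```

Run:
```python
from mv import *
import cv2
print(np.round(bot.state()['joint_velocities'],3))
f=bot.grab_frame('wrist');cv2.imwrite('pics/w1.png',cv2.cvtColor(f['pixels'],cv2.COLOR_RGB2BGR))
s=bot.state();print(s['time'],s['position'],np.round(s['joint_velocities'],3),s['gripper_width'],s['grip_force'])
```

```text
[ 0.006  0.008 -0.006  0.006 -0.004 -0.004  0.003]
4.4833 [ 0.58063576 -0.06333056  0.01275226] [ 0.005  0.008 -0.005  0.004 -0.004 -0.002  0.002] 0.11775373737839405 0.06087897112593055
```

View pics/w1.png

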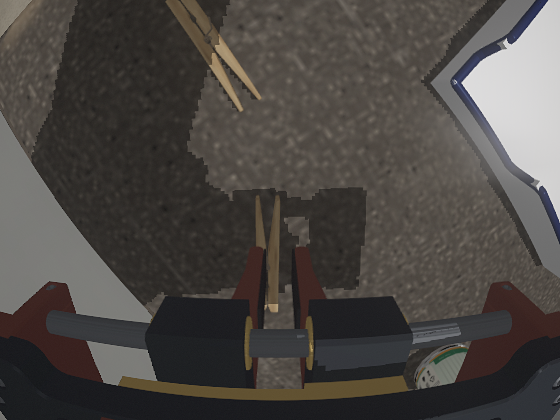

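{"fn": "send_rows", "kwargs": {"targets": [[[0, 0, 0, 0, -0.3], [0, -0.02, 0, 0, -0.3], [0, -0.02, 0, 0, -0.3], [0, -0.02, 0.023, 0, -0.3], [0, -0.02, 0.023, 0, -0.3], [0, -0.02, 0.023, 0, -0.3]]]}}

```text
time: 4.98
position: [0.5791, -0.0691, 0.0036]
eef_rot: [3.087, 0.011, 3.085]
ft_force: [-0.4, 0.4, 0.2]
gripper_width: 0.347
grip_force: 0.0
```

Run:
```python
from mv import *
s=bot.state();print(np.round(s['joint_velocities'],3),np.round(s['joint_torque'],1))
chain((.58,-.07,.10,176.5),(*tw(.045,.053,.10),43.6),(*tw(.045,.053,.011),43.6))
```

```text
[-0.001 -0.     0.005 -0.002  0.002  0.004 -0.001] [ -0.  -58.4  13.  -17.3  -0.2   0.1   0. ]
t 4.98 p [ 0.5791 -0.0691  0.0036] yaw [176.9   0.6 176.7] w 30.6 F [-0.4  0.4  0.2] q [-0.41  0.71  0.67  1.92 -0.72  0.76  2.21]
[0.58, -0.07, 0.1, 176.5] -> [-0.007, 0.015, -0.321] 0.0006 rows 2.3
[0.496, 0.092, 0.1, 43.6] -> [0.314, 0.521, 0.025] 0.3692 rows 18.6
[0.496, 0.092, 0.011, 43.6] -> [-0.014, 0.009, 0.296] -0.0001 rows 2.1
```

{"fn": "send_rows", "kwargs": {"targets": [[[0, 0, 0, 0, -1], [0, 0, 0, 0, -1], [0, 0, 0, 0, -1], [0, 0, 0, 0, -1], [0, 0, -0.13, 0, -1], [0, 0, -0.26, 0, -1], [0, 0, -0.32, 0, -1], [0, 0, -0.32, 0, -1]]], "force": 15}}

```text
time: 5.65
position: [0.5803, -0.0757, 0.104]
eef_rot: [3.087, 0.018, 3.083]
ft_force: [0.3, 0.3, -0.2]
gripper_width: 0.167
grip_force: 14.9
```

{"fn": "send_rows", "kwargs": {"targets": [[[0.3, 0.52, 0.02, 0.2, -1], [0.3, 0.52, 0.02, 0.2, -1], [0.3, 0.52, 0.02, 0.2, -1], [0.3, 0.52, 0.02, 0.2, -1], [0.3, 0.52, 0.02, 0.2, -1], [0.3, 0.52, 0.02, 0.2, -1], [0.3, 0.52, 0.02, 0.2, -1], [0.3, 0.52, 0.02, 0.2, -1], [0.3, 0.52, 0.02, 0.2, -1], [0.3, 0.52, 0.02, 0.2, -1]]]}}

```text
time: 6.48
position: [0.4965, 0.0868, 0.1005]
eef_rot: [3.114, -0.048, 1.83]
ft_force: [-0.7, -0.4, 0.3]
gripper_width: 0.17
grip_force: 14.9
```

{"fn": "send_rows", "kwargs": {"targets": [[[0, 0, 0, 0.169, -1], [0, 0, 0, 0.169, -1], [0, 0, 0, 0.169, -1], [0, 0, 0, 0.169, -1], [0, 0, 0, 0.169, -1], [0, 0, 0, 0.169, -1], [0, 0, 0, 0.169, -1], [0, 0, 0, 0.169, -1], [0, 0, 0, 0.169, -1], [0, 0, 0, 0.169, -1]]]}}

```text
time: 7.32
position: [0.4966, 0.0864, 0.1003]
eef_rot: [-3.114, -0.046, 0.77]
ft_force: [0.1, -1.0, -0.1]
gripper_width: 0.173
grip_force: 14.9
```

Run:
```python
from mv import *
print(bot.state()['grip_force'])
chain((*tw(.045,.053,.05),43.6),(*tw(.045,.053,.011),43.6))
import cv2
f=bot.grab_frame('wrist');cv2.imwrite('pics/w2.png',cv2.cvtColor(f['pixels'],cv2.COLOR_RGB2BGR))
```

```text
14.86015722155571
t 7.32 p [0.4966 0.0864 0.1003] yaw [-178.4   -2.7   44.1] w 15.2 F [ 0.1 -1.  -0.1] q [-1.14  0.79  1.37  2.08 -0.97  1.1  -0.09]
[0.496, 0.092, 0.05, 43.6] -> [0.002, -0.01, 0.168] 0.0014 rows 1.2
[0.496, 0.092, 0.011, 43.6] -> [-0.006, 0.004, 0.13] -0.0 rows 0.9
```

View pics/w2.png

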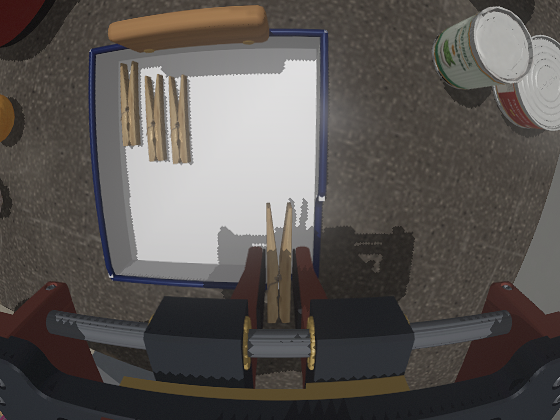

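{"fn": "send_rows", "kwargs": {"targets": [[[-0.005, -0.027, 0.13, 0.001, -1], [-0.01, -0.025, 0.24, 0.001, -1], [-0.014, -0.023, 0.285, 0.001, -1], [-0.014, -0.023, 0.3, 0.001, -1], [-0.014, -0.023, 0.3, 0.001, -1], [-0.014, -0.023, 0.3, 0.001, -1]]]}}

```text
time: 7.87
position: [0.4911, 0.093, 0.012]
eef_rot: [-3.114, -0.049, 0.766]
ft_force: [-0.0, 0.0, 0.3]
gripper_width: 0.168
grip_force: 15.0
```

Run:
```python
from mv import *
chain((*tw(.045,.048,.012),43.6),(*tw(.045,.048,.09),43.6),(.463,-.09,.09,29.5),(.463,-.09,.005,29.5))
```

```text
t 7.87 p [0.4911 0.093  0.012 ] yaw [-178.4   -2.8   43.9] w 14.8 F [-0.   0.   0.3] q [-0.99  0.76  1.03  2.14 -1.02  0.83 -0.1 ]
[0.492, 0.095, 0.012, 43.6] -> [0.008, -0.003, 0.0] 0.0008 rows 0.1
[0.492, 0.095, 0.09, 43.6] -> [0.013, -0.007, -0.26] -0.0 rows 1.9
[0.463, -0.09, 0.09, 29.5] -> [-0.496, 0.38, -0.035] 0.0392 rows 4.5
[0.463, -0.09, 0.005, 29.5] -> [-0.011, 0.011, 0.283] -0.0 rows 2.0
```

{"fn": "send_rows", "kwargs": {"targets": [[[0, 0, 0.01, 0, -1], [0, 0, 0.01, 0, -1], [0, 0, 0.01, 0, -0.43], [0, 0, 0.01, 0, -0.43], [0, 0, 0.01, 0, -0.43], [0.01, -0.01, -0.13, 0, -0.43], [0.013, -0.01, -0.26, 0, -0.3], [0.013, -0.01, -0.26, 0, -0.2], [0.013, -0.01, -0.26, 0, 0]]]}}

```text
time: 8.62
position: [0.4911, 0.0945, 0.091]
eef_rot: [-3.115, -0.051, 0.767]
ft_force: [-0.7, 0.3, -1.3]
gripper_width: 0.435
grip_force: 0.0
```

{"fn": "send_rows", "kwargs": {"targets": [[[-0.5, 0.38, -0.035, 0.039, 0], [-0.5, 0.38, -0.035, 0.039, 0], [-0.5, 0.38, -0.035, 0.039, 0], [-0.5, 0.38, -0.035, 0.039, 0], [-0.5, 0.38, -0.035, 0.039, 0], [-0.5, 0.38, -0.035, 0.039, 0], [-0.5, 0.38, -0.035, 0.039, 0]]]}}

```text
time: 9.2
position: [0.4603, -0.0932, 0.0889]
eef_rot: [-3.102, -0.039, 0.517]
ft_force: [0.0, 0.9, 0.1]
gripper_width: 0.502
grip_force: 0.0
```

Run:
```python
from mv import *
chain((.463,-.09,.004,29.5))
```

```text
t 9.2 p [ 0.4603 -0.0932  0.0889] yaw [-177.7   -2.2   29.6] w 44.2 F [0.  0.9 0.1] q [-0.74  0.63  1.22  2.15 -0.83  0.94 -0.08]
[0.463, -0.09, 0.004, 29.5] -> [0.002, 0.007, 0.283] 0.0004 rows 2.0
```

{"fn": "send_rows", "kwargs": {"targets": [[[0.002, 0.007, 0.13, 0, 0], [0.002, 0.007, 0.24, 0, 0], [0.002, 0.007, 0.28, 0, 0], [0.002, 0.007, 0.283, 0, -0.2], [0.002, 0.007, 0.283, 0, -0.3], [0.002, 0.007, 0.283, 0, -0.3]]]}}

```text
time: 9.7
position: [0.4638, -0.0881, 0.0043]
eef_rot: [-3.102, -0.039, 0.522]
ft_force: [-0.9, 0.2, 0.6]
gripper_width: 0.356
grip_force: 0.0
```

Run:
```python
from mv import *
import cv2
chain((.463,-.09,.004,29.5),(.463,-.09,.09,29.5),(*tw(.045,.010,.09),43.6),(*tw(.045,.010,.010),43.6))
f=bot.grab_frame('wrist');cv2.imwrite('pics/w3.png',cv2.cvtColor(f['pixels'],cv2.COLOR_RGB2BGR))
```

```text
t 9.7 p [ 0.4638 -0.0881  0.0043] yaw [-177.7   -2.2   29.9] w 31.3 F [-0.9  0.2  0.6] q [-0.59  0.72  0.98  2.19 -1.    0.78  0.03]
[0.463, -0.09, 0.004, 29.5] -> [-0.005, 0.004, 0.001] 0.0012 rows 0.1
[0.463, -0.09, 0.09, 29.5] -> [0.011, -0.012, -0.286] 0.0 rows 2.1
[0.466, 0.123, 0.09, 43.6] -> [0.358, -0.612, 0.038] -0.0392 rows 5.1
[0.466, 0.123, 0.01, 43.6] -> [-0.013, 0.008, 0.266] 0.0 rows 1.9
```

View pics/w3.png

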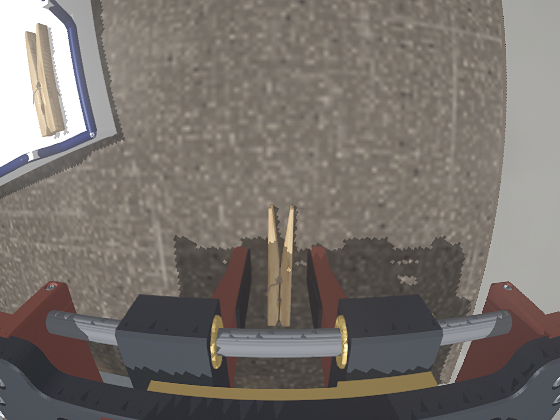

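{"fn": "send_rows", "kwargs": {"targets": [[[0, 0, 0, 0, -1], [0, 0, 0, 0, -1], [0, 0, 0, 0, -1], [0, 0, 0, 0, -1], [0.005, -0.005, -0.13, 0, -1], [0.01, -0.01, -0.26, 0, -1], [0.01, -0.01, -0.29, 0, -1], [0.01, -0.01, -0.29, 0, -1]]]}}

```text
time: 10.42
position: [0.4652, -0.0902, 0.094]
eef_rot: [-3.105, -0.044, 0.521]
ft_force: [-0.0, 0.1, -1.0]
gripper_width: 0.167
grip_force: 14.9
```

{"fn": "send_rows", "kwargs": {"targets": [[[0.36, -0.61, 0.04, -0.039, -1], [0.36, -0.61, 0.04, -0.039, -1], [0.36, -0.61, 0.04, -0.039, -1], [0.36, -0.61, 0.04, -0.039, -1], [0.36, -0.61, 0.04, -0.039, -1], [0.36, -0.61, 0.04, -0.039, -1], [0.36, -0.61, 0.04, -0.039, -1], [0.36, -0.61, 0.04, -0.039, -1]]]}}

```text
time: 11.08
position: [0.4656, 0.1225, 0.0904]
eef_rot: [-3.114, -0.046, 0.767]
ft_force: [0.5, -1.5, -0.7]
gripper_width: 0.167
grip_force: 14.9
```

Run:
```python
from mv import *
print(bot.state()['grip_force'])
chain((*tw(.045,.010,.010),43.6))
```

```text
14.913621693849564
t 11.08 p [0.4656 0.1225 0.0904] yaw [-178.4   -2.7   43.9] w 14.7 F [ 0.5 -1.5 -0.7] q [-1.18  0.59  1.17  2.14 -0.8   0.89 -0.33]
[0.466, 0.123, 0.01, 43.6] -> [-0.011, 0.007, 0.268] 0.001 rows 1.9
```

{"fn": "send_rows", "kwargs": {"targets": [[[-0.005, 0.003, 0.13, 0.001, -1], [-0.011, 0.007, 0.24, 0.001, -1], [-0.011, 0.007, 0.27, 0.001, -1], [-0.011, 0.007, 0.274, 0.001, -1], [-0.011, 0.007, 0.274, 0.001, -0.43], [-0.011, 0.007, 0.274, 0.001, -0.43], [-0.011, 0.007, 0.274, 0.001, -0.43], [-0.005, 0.003, 0.14, 0, -0.43], [0, 0, 0, 0, -0.3], [0.02, -0.02, -0.2, 0, -0.2]]]}}

```text
time: 11.92
position: [0.4653, 0.1247, 0.1341]
eef_rot: [-3.114, -0.046, 0.763]
ft_force: [0.9, 0.9, -0.1]
gripper_width: 0.381
grip_force: 0.0
```

Run:
```python
from mv import *
import cv2,pickle
chain((*tw(-.094,-.02,.15),133.6),(*tw(-.094,-.02,.045),133.6))
f=bot.grab_frame('wrist');cv2.imwrite('pics/w4.png',cv2.cvtColor(f['pixels'],cv2.COLOR_RGB2BGR))
f0=pickle.load(open('f0.pkl','rb'))['top']
from h import p2w
for n,u,v,z in [('tea lid',258,98,.15),('tea',258,118,.0),('box',203,145,.08)]: print(n,p2w(f0,u,v,z))
```

```text
t 11.92 p [0.4653 0.1247 0.1341] yaw [-178.4   -2.7   43.7] w 33.6 F [ 0.9  0.9 -0.1] q [-1.25  0.53  1.25  2.11 -0.69  0.96 -0.43]
[0.546, 0.241, 0.15, 133.6] -> [0.463, -0.094, -0.029] -0.2496 rows 12.6
[0.546, 0.241, 0.045, 133.6] -> [-0.01, -0.016, 0.349] 0.0002 rows 2.5
tea lid [0.78620005 0.24122281]
tea [0.78500531 0.24709365]
box [0.69298486 0.37418682]
```

View pics/w4.png

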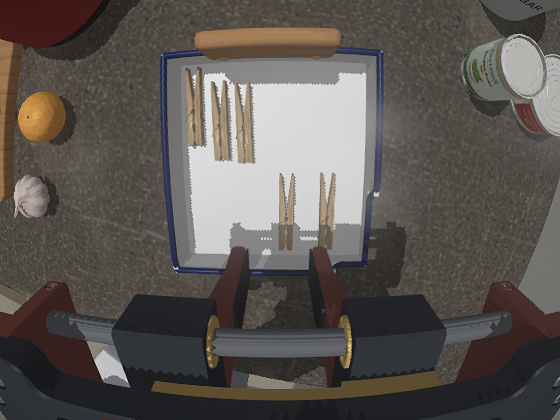

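Run:
```python
from mv import *
chain((*tw(-.094,0,.15),133.6),(*tw(-.094,0,.043),133.6))
```

```text
t 11.97 p [0.4689 0.126  0.1403] yaw [-178.5   -3.1   43.8] w 34.2 F [ 5.2 -0.6  4.4] q [-1.26  0.52  1.26  2.1  -0.68  0.96 -0.44]
[0.56, 0.226, 0.15, 133.6] -> [0.45, -0.032, -0.007] -0.2496 rows 12.5
[0.56, 0.226, 0.043, 133.6] -> [-0.009, -0.019, 0.356] 0.0002 rows 2.6
```

{"fn": "send_rows", "kwargs": {"targets": [[[0.45, -0.03, 0, -0.2496, 0.1], [0.45, -0.03, 0, -0.2496, 0.1], [0.45, -0.03, 0, -0.2496, 0.1], [0.45, -0.03, 0, -0.2496, 0.1], [0.45, -0.03, 0, -0.2496, 0.1], [0.45, -0.03, 0, -0.2496, 0.1], [0.45, -0.03, 0, -0.2496, 0.1], [0.45, -0.03, 0, -0.2496, 0.1], [0.45, -0.03, 0, -0.2496, 0.1], [0.45, -0.03, 0, -0.2496, 0.1]]]}}

```text
time: 12.8
position: [0.5568, 0.2262, 0.1397]
eef_rot: [3.104, -0.041, 2.023]
ft_force: [0.1, -0.4, 0.4]
gripper_width: 0.549
grip_force: 0.0
```

Run:
```python
from mv import *
chain((*tw(-.094,0,.15),133.6),(*tw(-.094,0,.043),133.6))
```

```text
t 12.8 p [0.5568 0.2262 0.1397] yaw [177.8  -2.4 115.9] w 48.3 F [ 0.1 -0.4  0.4] q [-1.02  0.54  0.81  1.82 -0.53  0.97  0.47]
[0.56, 0.226, 0.15, 133.6] -> [-0.003, 0.01, -0.034] -0.0491 rows 2.5
[0.56, 0.226, 0.043, 133.6] -> [-0.01, -0.017, 0.356] -0.0 rows 2.6
```

{"fn": "send_rows", "kwargs": {"targets": [[[-0.003, 0.01, 0, -0.049, 0.1], [-0.003, 0.01, 0, -0.049, 0.1], [-0.003, 0.01, 0, -0.049, 0.1], [-0.003, 0.01, 0, -0.049, 0.1]]]}}

```text
time: 13.13
position: [0.56, 0.2265, 0.1399]
eef_rot: [3.093, -0.028, 2.327]
ft_force: [0.8, -0.2, -0.2]
gripper_width: 0.552
grip_force: 0.0
```

Run:
```python
from mv import *
chain((*tw(-.094,0,.043),133.6))
```

```text
t 13.13 p [0.56   0.2265 0.1399] yaw [177.2  -1.6 133.3] w 48.6 F [ 0.8 -0.2 -0.2] q [-0.96  0.52  0.73  1.81 -0.48  0.96  0.73]
[0.56, 0.226, 0.043, 133.6] -> [-0.009, -0.018, 0.322] -0.0007 rows 2.3
```

Down onto the board, close gently, then firm up.

{"fn": "send_rows", "kwargs": {"targets": [[[-0.003, -0.006, 0.12, 0, 0.1], [-0.006, -0.012, 0.22, 0, 0.1], [-0.009, -0.017, 0.3, 0, 0.1], [-0.009, -0.017, 0.322, 0, 0.1], [-0.009, -0.017, 0.322, 0, 0.1], [-0.009, -0.017, 0.322, 0, -1], [-0.009, -0.017, 0.322, 0, -1], [-0.009, -0.017, 0.322, 0, -1], [-0.009, -0.017, 0.322, 0, -1], [-0.009, -0.017, 0.322, 0, -1]]], "force": 15}}

```text
time: 13.97
position: [0.5598, 0.227, 0.0433]
eef_rot: [3.093, -0.029, 2.325]
ft_force: [0.5, -0.2, -0.3]
gripper_width: 0.21
grip_force: 0.0
```

Run:
```python
from mv import *
print(bot.state()['grip_force'])
chain((*tw(-.094,0,.12),133.6),(.47,.15,.4,133.6))
```

```text
0.0
t 13.97 p [0.5598 0.227  0.0433] yaw [177.2  -1.6 133.2] w 18.4 F [ 0.5 -0.2 -0.3] q [-0.89  0.64  0.63  1.87 -0.6   0.78  0.83]
[0.56, 0.226, 0.12, 133.6] -> [0.005, 0.01, -0.255] -0.001 rows 1.8
[0.47, 0.15, 0.4, 133.6] -> [0.049, -0.345, -0.95] -0.0 rows 7.3
```

{"fn": "send_rows", "kwargs": {"targets": [[[0, 0, 0, 0, -1], [0, 0, 0, 0, -1], [0, 0, 0, 0, -1], [0, 0, -0.03, 0, -1], [0.001, 0.002, -0.06, 0, -1], [0.002, 0.004, -0.1, 0, -1], [0.003, 0.006, -0.15, 0, -1], [0.004, 0.008, -0.2, 0, -1], [0.005, 0.01, -0.25, 0, -1], [0.005, 0.01, -0.25, 0, -1]]], "force": 60}}

```text
time: 14.8
position: [0.5611, 0.2263, 0.1208]
eef_rot: [3.089, -0.028, 2.325]
ft_force: [1.4, 0.6, -3.0]
gripper_width: 0.16
grip_force: 60.0
```

Run:
```python
from mv import *
import cv2
print(bot.state()['grip_force'])
chain((.52,.22,.4,133.6))
f=bot.grab_frame('scene');cv2.imwrite('pics/s5.png',cv2.cvtColor(f['pixels'],cv2.COLOR_RGB2BGR))
```

```text
59.99442458152771
t 14.8 p [0.5611 0.2263 0.1208] yaw [177.   -1.6 133.2] w 14.1 F [ 1.4  0.6 -3. ] q [-0.95  0.54  0.72  1.82 -0.5   0.92  0.75]
[0.52, 0.22, 0.4, 133.6] -> [0.104, -0.066, -0.933] -0.0011 rows 6.8
```

View pics/s5.png

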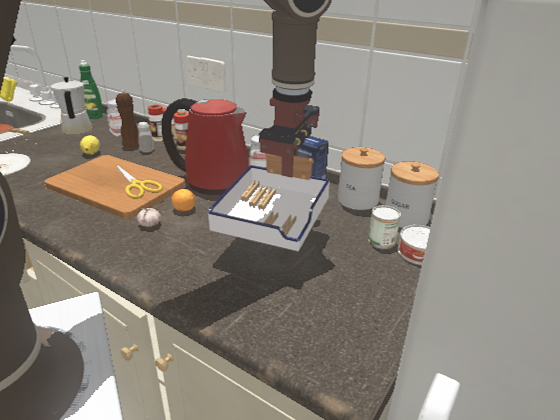

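{"fn": "send_rows", "kwargs": {"targets": [[[0.005, -0.003, -0.05, 0, -1], [0.01, -0.008, -0.13, 0.005, -1], [0.02, -0.015, -0.22, 0.01, -1], [0.035, -0.025, -0.32, 0.02, -1], [0.05, -0.035, -0.43, 0.03, -1], [0.065, -0.045, -0.54, 0.04, -1], [0.08, -0.055, -0.65, 0.05, -1], [0.09, -0.06, -0.75, 0.053, -1], [0.1, -0.065, -0.82, 0.053, -1], [0.1, -0.065, -0.85, 0.053, -1]]]}}

```text
time: 15.68
position: [0.5209, 0.2205, 0.375]
eef_rot: [3.103, -0.044, 1.992]
ft_force: [0.6, 0.4, -3.8]
gripper_width: 0.157
grip_force: 60.0
```

{"fn": "send_rows", "kwargs": {"targets": [[[0, 0, -0.08, 0, -1], [0, 0, -0.16, 0, -1], [0, 0, -0.24, 0, -1], [0, 0, -0.32, 0, -1], [0, 0, -0.4, 0, -1], [0, 0, -0.48, 0, -1], [0, 0, -0.56, 0, -1], [0, 0, -0.64, 0, -1], [0, 0, -0.7, 0, -1], [0, 0, -0.75, 0, -1]]]}}

```text
time: 16.52
position: [0.522, 0.2078, 0.5826]
eef_rot: [3.108, -0.041, 1.989]
ft_force: [1.5, -1.1, -3.7]
gripper_width: 0.159
grip_force: 60.0
```

```bash
cat > tl.py <<'E'
from mv import *
def tray():
    "tray axes from the tool: x=-tool y, y=-tool x, z=-tool z (firm grip); downhill slopes in deg"
    s=bot.state();R=Ro.from_euler('xyz',s['eef_rot']).as_matrix()
    X,Y,Z=-R[:,1],-R[:,0],-R[:,2]
    p=np.array(s['position'])
    c=p+X*.186+Y*.085-Z*.039
    az=np.degrees(np.arctan2(Z[1],Z[0]))
    print('t',round(s['time'],2),'p',np.round(p,3),'slope front',round(np.degrees(np.arcsin(-X[2])),1),'side',round(np.degrees(np.arcsin(-Y[2])),1),'tilt',round(np.degrees(np.arccos(Z[2])),1),'downhill az',round(az,1),'front az',round(np.degrees(np.arctan2(X[1],X[0])),1),'corner',np.round(c,3),'q',np.round(s['q'],3).tolist(),'grip',round(s['grip_force'],1),round(s['gripper_width']*88,1),'F',np.round(s['ft_force'],1))
E
python3 -c "from tl import *;tray()"
```

```text
t 16.52 p [0.522 0.208 0.583] slope front 1.9 side 2.4 tilt 3.1 downhill az -105.2 front az -156.1 corner [0.387 0.057 0.534] q [-0.989, 0.25, 0.794, 1.082, -0.234, 1.851, 0.137] grip 60.0 14.0 F [ 1.5 -1.1 -3.7]
```

{"fn": "send_rows", "kwargs": {"targets": [[[0, 0, -0.2, 0, -1], [0, 0, -0.4, 0, -1], [0, 0, -0.6, 0, -1], [0, 0, -0.8, 0, -1], [0, 0, -1, 0, -1], [0, 0, -1, 0, -1], [0, 0, -1, 0, -1], [0, 0, -1, 0, -1]]]}}

```text
time: 17.18
position: [0.495, 0.1958, 0.6153]
eef_rot: [3.061, -0.043, 1.991]
ft_force: [1.0, 0.5, -3.6]
gripper_width: 0.159
grip_force: 60.0
```

```bash
python3 -c "from tl import *;tray()"
```

```text
t 17.18 p [0.495 0.196 0.615] slope front 4.6 side 2.5 tilt 5.2 downhill az -127.8 front az -156.1 corner [0.362 0.046 0.558] q [-0.694, 0.142, 0.321, 1.074, -0.095, 1.852, 0.011] grip 60.0 14.0 F [ 1.   0.5 -3.6]
```

{"fn": "send_rows", "kwargs": {"targets": [[[0, 0.2, -0.5, 0, -1], [0, 0.4, -1, 0, -1], [0, 0.4, -1, 0, -1], [0, 0.4, -1, 0, -1], [0, 0.4, -1, 0, -1], [0, 0.4, -1, 0, -1]]]}}

```text
time: 17.68
position: [0.5245, 0.2087, 0.6368]
eef_rot: [3.006, -0.043, 1.992]
ft_force: [0.5, 0.1, -3.2]
gripper_width: 0.158
grip_force: 60.0
```

{"fn": "send_rows", "kwargs": {"targets": [[[0, 0.3, -0.7, 0, -1], [0, 0.4, -1, 0, -1], [0, 0.4, -1, 0, -1], [0, 0.4, -1, 0, -1], [0, 0.4, -1, 0, -1], [0, 0.4, -1, 0, -1]]]}}

```text
time: 18.18
position: [0.5404, 0.2151, 0.6618]
eef_rot: [2.949, -0.042, 1.991]
ft_force: [-0.3, 0.1, -1.8]
gripper_width: 0.16
grip_force: 60.0
```

```bash
python3 -c "from tl import *;tray()"
```

```text
t 18.18 p [0.54  0.215 0.662] slope front 11.0 side 2.4 tilt 11.3 downhill az -143.7 front az -156.4 corner [0.414 0.069 0.584] q [-0.621, 0.202, 0.264, 0.901, -0.108, 1.852, 0.009] grip 60.0 14.1 F [-0.3  0.1 -1.8]
```

{"fn": "send_rows", "kwargs": {"targets": [[[0, 0.4, -1, 0, -1], [0, 0.4, -1, 0, -1], [0, 0.4, -1, 0, -1], [0, 0.4, -1, 0, -1], [0, 0.4, -1, 0, -1], [0, 0.4, -1, 0, -1]]]}}

```text
time: 18.68
position: [0.5462, 0.2173, 0.6889]
eef_rot: [2.893, -0.042, 1.991]
ft_force: [-0.9, -0.3, -3.0]
gripper_width: 0.153
grip_force: 60.0
```

{"fn": "send_rows", "kwargs": {"targets": [[[0, 0.4, -1, 0, -1], [0, 0.4, -1, 0, -1], [0, 0.4, -1, 0, -1], [0, 0.4, -1, 0, -1], [0, 0.4, -1, 0, -1], [0, 0.4, -1, 0, -1]]]}}

```text
time: 19.18
position: [0.5442, 0.2158, 0.7179]
eef_rot: [2.836, -0.041, 1.991]
ft_force: [0.4, 0.1, -2.8]
gripper_width: 0.159
grip_force: 60.0
```

{"fn": "send_rows", "kwargs": {"targets": [[[0, 0.4, -1, 0, -1], [0, 0.4, -1, 0, -1], [0, 0.4, -1, 0, -1], [0, 0.4, -1, 0, -1], [0, 0.4, -1, 0, -1], [0, 0.4, -1, 0, -1]]]}}

```text
time: 19.68
position: [0.5359, 0.2114, 0.7477]
eef_rot: [2.78, -0.041, 1.991]
ft_force: [0.7, 0.6, -1.8]
gripper_width: 0.159
grip_force: 60.0
```

{"fn": "send_rows", "kwargs": {"targets": [[[0, 0.4, -1, 0, -1], [0, 0.4, -1, 0, -1], [0, 0.4, -1, 0, -1], [0, 0.4, -1, 0, -1], [0, 0.4, -1, 0, -1], [0, 0.4, -1, 0, -1]]]}}

```text
time: 20.18
position: [0.5225, 0.2045, 0.7784]
eef_rot: [2.723, -0.041, 1.991]
ft_force: [0.5, -0.6, -2.6]
gripper_width: 0.158
grip_force: 60.0
```

Run:
```python
from tl import *
tray()
import cv2
a=[bot.grab_frame(n)['pixels'] for n in ('wrist','scene')]
cv2.imwrite('pics/m6.png',cv2.cvtColor(cv2.resize(np.vstack(a),(448,600*448//448)) if 0 else cv2.resize(np.hstack(a),(800,300)),cv2.COLOR_RGB2BGR))
```

```text
t 20.18 p [0.522 0.204 0.778] slope front 24.0 side 2.3 tilt 24.1 downhill az -150.7 front az -157.0 corner [0.415 0.068 0.664] q [-0.736, 0.12, 0.395, 0.759, -0.115, 1.852, 0.003] grip 60.0 13.9 F [ 0.5 -0.6 -2.6]
```

View pics/m6.png

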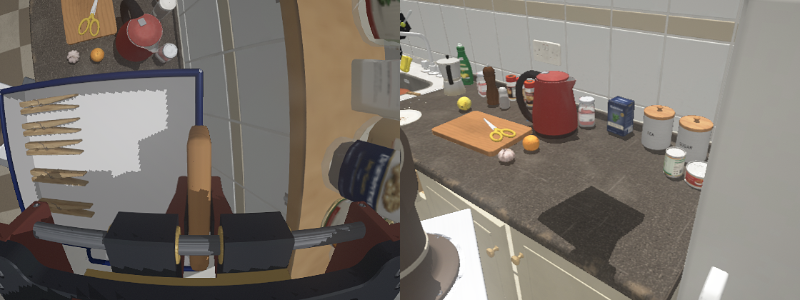

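{"fn": "send_rows", "kwargs": {"targets": [[[0, 0, 0, 0.004, -1], [0, 0, 0, 0.011, -1], [0, 0, 0, 0.021, -1], [0, 0, 0, 0.032, -1], [0, 0, 0, 0.043, -1], [0, 0, 0, 0.054, -1], [0, 0, 0, 0.065, -1], [0, 0, 0, 0.076, -1], [0, 0, 0, 0.087, -1], [0, 0, 0, 0.098, -1]]]}}

```text
time: 21.12
position: [0.5231, 0.2048, 0.7778]
eef_rot: [2.818, -0.272, 1.407]
ft_force: [-0.0, 0.7, -3.5]
gripper_width: 0.157
grip_force: 60.0
```

{"fn": "send_rows", "kwargs": {"targets": [[[0, 0, 0, 0.011, -1], [0, 0, 0, 0.022, -1], [0, 0, 0, 0.033, -1], [0, 0, 0, 0.044, -1], [0, 0, 0, 0.055, -1], [0, 0, 0, 0.066, -1], [0, 0, 0, 0.077, -1], [0, 0, 0, 0.088, -1], [0, 0, 0, 0.099, -1], [0, 0, 0, 0.11, -1]]]}}

```text
time: 21.95
position: [0.5221, 0.2056, 0.7772]
eef_rot: [3.073, -0.413, 0.688]
ft_force: [-19.5, -3.1, -9.2]
gripper_width: 0.15
grip_force: 60.3
```

{"fn": "send_rows", "kwargs": {"targets": [[[0, 0, 0, 0.01, -1], [0, 0, 0, 0.018, -1], [0, 0, 0, 0.023, -1], [0, 0, 0, 0.024, -1], [0, 0, 0, 0.024, -1], [0, 0, 0, 0.024, -1]]]}}

```text
time: 22.45
position: [0.5218, 0.2056, 0.7768]
eef_rot: [3.138, -0.417, 0.527]
ft_force: [-16.2, -4.2, -9.2]
gripper_width: 0.155
grip_force: 59.9
```

Run:
```python
from tl import *
tray()
import cv2
a=[bot.grab_frame(n)['pixels'] for n in ('wrist','top')]
cv2.imwrite('pics/m7.png',cv2.cvtColor(cv2.resize(np.hstack(a),(800,300)),cv2.COLOR_RGB2BGR))
```

```text
t 22.45 p [0.522 0.206 0.777] slope front 0.2 side 23.9 tilt 23.9 downhill az -150.3 front az 120.1 corner [0.375 0.335 0.706] q [-0.814, 0.121, 0.497, 0.767, -0.138, 1.853, -1.443] grip 59.9 13.7 F [-16.2  -4.2  -9.2]
```

View pics/m7.png

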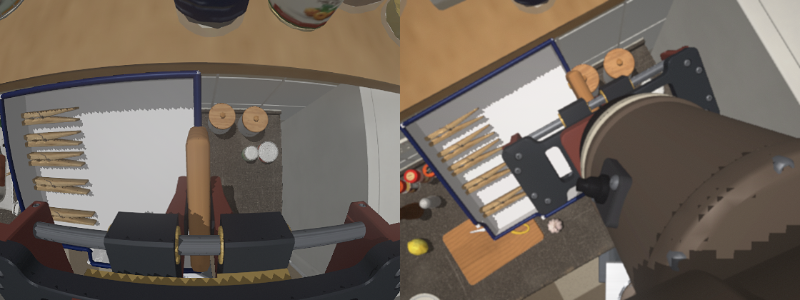

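```bash
cat > pg.py <<'E'
from tl import *
import cv2
def pegs(save=None):
    f=bot.grab_frame('wrist');s=bot.state()
    Rt=Ro.from_euler('xyz',s['eef_rot']).as_matrix()
    A=np.c_[-Rt[:,1],-Rt[:,0],-Rt[:,2]]          # tray axes in world
    o=np.array(s['position'])-A@np.array([-.094,0,.0433])
    R=np.array(f['R']);c=-R.T@np.array(f['t'])
    # rectify: tray-frame grid at z=.012 -> pixels (equidistant fisheye), 1 px = 0.5 mm
    x=np.arange(-92,92,.5)/1e3;y=np.arange(-85,85,.5)/1e3
    G=np.stack(np.meshgrid(x,y),-1).reshape(-1,2);P=np.c_[G,np.full(len(G),.012)]@A.T+o
    C=P@R.T+np.array(f['t']);r=np.hypot(C[:,0],C[:,1]);th=np.arctan2(r,C[:,2])
    u=(f['fx']*th*C[:,0]/r+f['cx']).reshape(len(y),-1).astype(np.float32);v=(f['fy']*th*C[:,1]/r+f['cy']).reshape(len(y),-1).astype(np.float32)
    im=cv2.remap(f['pixels'],u,v,cv2.INTER_LINEAR)
    if save: cv2.imwrite(save,cv2.cvtColor(im,cv2.COLOR_RGB2BGR))
    h=cv2.cvtColor(im,cv2.COLOR_RGB2HSV)
    m=((h[...,0]>8)&(h[...,0]<28)&(h[...,1]>60)&(h[...,2]>50)).astype(np.uint8)
    k,l,st,ce=cv2.connectedComponentsWithStats(m)
    for i in range(1,k):
        if st[i,4]<250: continue
        ys,xs=np.nonzero(l==i);(a,b),(w,hh),ang=cv2.minAreaRect(np.c_[xs,ys].astype(np.float32))
        if w<hh: ang-=90;w,hh=hh,w
        print('blob',st[i,4],'ctr x %.1f y %.1f'%(a*.5-92,b*.5-85),'size %.0f x %.0f'%(w/2,hh/2),'ang',round((ang+90)%180-90,1))
E
python3 - <<'E'
from pg import *
tray();pegs('pics/r1.png');tray()
s=bot.state();p=s['position']
chain((p[0]-.12,p[1]-.05,p[2]-.1,np.degrees(s['eef_rot'][2])))
E
```

```text
t 22.55 p [0.522 0.206 0.777] slope front 0.2 side 23.9 tilt 23.9 downhill az -150.3 front az 120.1 corner [0.375 0.335 0.706] q [-0.814, 0.121, 0.497, 0.767, -0.138, 1.853, -1.443] grip 59.9 13.7 F [-17.7  -5.   -8.2]
blob 3143 ctr x 53.5 y -52.0 size 76 x 13 ang 0.6
blob 3977 ctr x -87.5 y 14.2 size 113 x 9 ang -90.0
blob 3636 ctr x 53.7 y -29.0 size 76 x 14 ang 1.1
blob 4016 ctr x 54.0 y -8.4 size 75 x 15 ang 1.0
blob 4624 ctr x 53.8 y 21.0 size 76 x 17 ang 0.0
blob 4283 ctr x 47.8 y 59.7 size 62 x 18 ang 0.0
blob 488 ctr x -72.2 y 71.9 size 26 x 6 ang 84.3
t 22.6 p [0.522 0.206 0.777] slope front 0.2 side 23.9 tilt 23.9 downhill az -150.3 front az 120.1 corner [0.375 0.335 0.706] q [-0.814, 0.121, 0.497, 0.767, -0.138, 1.853, -1.443] grip 59.9 13.7 F [-16.8  -4.3  -8.9]
t 22.6 p [0.5218 0.2055 0.7768] yaw [179.8 -23.9  30.2] w 13.7 F [-16.8  -4.3  -8.9] q [-0.81  0.12  0.5   0.77 -0.14  1.85 -1.44]
[0.402, 0.156, 0.677, 30.204] -> [-0.528, -0.058, 0.13] -0.0 rows 3.9
```

{"fn": "send_rows", "kwargs": {"targets": [[[-0.04, -0.005, 0.01, 0, -1], [-0.1, -0.01, 0.025, 0, -1], [-0.17, -0.02, 0.04, 0, -1], [-0.25, -0.03, 0.06, 0, -1], [-0.33, -0.035, 0.08, 0, -1], [-0.41, -0.045, 0.1, 0, -1], [-0.48, -0.055, 0.12, 0, -1], [-0.53, -0.06, 0.13, 0, -1], [-0.53, -0.06, 0.13, 0, -1], [-0.53, -0.06, 0.13, 0, -1]]]}}

```text
time: 23.43
position: [0.402, 0.1546, 0.6778]
eef_rot: [3.136, -0.421, 0.525]
ft_force: [0.1, -0.2, -3.0]
gripper_width: 0.155
grip_force: 60.0
```

Run:
```python
from pg import *
tray();pegs()
```

```text
t 23.43 p [0.402 0.155 0.678] slope front 0.3 side 24.1 tilt 24.1 downhill az -150.7 front az 119.9 corner [0.256 0.285 0.607] q [-0.902, -0.275, 0.266, 1.354, 0.12, 1.632, -1.645] grip 60.0 13.7 F [ 0.1 -0.2 -3. ]
blob 3791 ctr x -87.8 y 14.7 size 113 x 8 ang -90.0
blob 15288 ctr x 53.8 y 42.0 size 76 x 60 ang 0.0
blob 470 ctr x -72.4 y 72.1 size 25 x 6 ang 85.6
```

{"fn": "send_rows", "kwargs": {"targets": [[[0.01, 0.002, 0.01, -0.004, -1], [0.025, 0.005, 0.025, -0.011, -1], [0.04, 0.008, 0.04, -0.021, -1], [0.055, 0.011, 0.055, -0.032, -1], [0.07, 0.014, 0.07, -0.043, -1], [0.085, 0.017, 0.085, -0.054, -1], [0.1, 0.02, 0.1, -0.065, -1], [0.115, 0.023, 0.115, -0.076, -1], [0.13, 0.026, 0.13, -0.087, -1], [0.135, 0.026, 0.133, -0.097, -1]]]}}

```text
time: 24.32
position: [0.454, 0.1759, 0.6571]
eef_rot: [2.885, -0.335, 1.18]
ft_force: [0.1, 0.2, -3.2]
gripper_width: 0.153
grip_force: 60.0
```

{"fn": "send_rows", "kwargs": {"targets": [[[0, 0, 0, -0.008, -1], [0, 0, 0, -0.013, -1], [0, 0, 0, -0.013, -1], [0, 0, 0, -0.013, -1], [0, 0, 0, -0.013, -1], [0, 0, 0, -0.013, -1], [0, 0, 0, -0.013, -1], [0, 0, 0, -0.013, -1]]]}}

```text
time: 24.98
position: [0.4524, 0.1749, 0.6579]
eef_rot: [2.859, -0.317, 1.261]
ft_force: [-0.2, -0.8, -1.3]
gripper_width: 0.157
grip_force: 60.0
```

Run:
```python
from pg import *
tray();pegs('pics/r2.png')
# dark-gap profile across pegs, per y (mm), at two x bands
im=cv2.cvtColor(cv2.imread('pics/r2.png'),cv2.COLOR_BGR2HSV)
for x0,x1 in ((20,35),(50,65)):
    print(x0,[(int(y),int(im[int((y+85)*2):int((y+85)*2)+6,int((x0+92)*2):int((x1+92)*2),1].mean())) for y in range(-20,84,4)])
print(np.round(bot.state()['joint_velocities'],3))
```

```text
t 24.98 p [0.452 0.175 0.658] slope front 15.3 side 18.2 tilt 24.1 downhill az -150.7 front az 157.1 corner [0.276 0.176 0.547] q [-1.031, -0.21, 0.417, 1.35, 0.123, 1.563, -0.935] grip 60.0 13.9 F [-0.2 -0.8 -1.3]
blob 4003 ctr x -87.5 y 14.2 size 113 x 9 ang -90.0
blob 15226 ctr x 54.2 y 41.5 size 74 x 60 ang 0.0
blob 494 ctr x -72.1 y 71.9 size 26 x 7 ang 84.3
20 [(-20, 1), (-16, 1), (-12, 1), (-8, 1), (-4, 1), (0, 1), (4, 1), (8, 3), (12, 81), (16, 48), (20, 63), (24, 82), (28, 86), (32, 37), (36, 83), (40, 84), (44, 90), (48, 40), (52, 88), (56, 85), (60, 89), (64, 59), (68, 89), (72, 20), (76, 17), (80, 18)]
50 [(-20, 1), (-16, 0), (-12, 0), (-8, 0), (-4, 0), (0, 0), (4, 0), (8, 1), (12, 86), (16, 82), (20, 80), (24, 93), (28, 92), (32, 83), (36, 86), (40, 95), (44, 96), (48, 83), (52, 91), (56, 96), (60, 99), (64, 83), (68, 93), (72, 22), (76, 16), (80, 18)]
[-0.001 -0.002  0.001  0.002  0.001 -0.001  0.002]
```

Run:
```python
from pg import *
for n in ('top','scene'):
    f=bot.grab_frame(n);s=bot.state();Rt=Ro.from_euler('xyz',s['eef_rot']).as_matrix()
    A=np.c_[-Rt[:,1],-Rt[:,0],-Rt[:,2]];o=np.array(s['position'])-A@np.array([-.094,0,.0433])
    hsv=cv2.cvtColor(f['pixels'],cv2.COLOR_RGB2HSV)
    for x in (30,45,60,75):
        r=[]
        for y in range(0,86,5):
            c=(A@np.array([x/1e3,y/1e3,.014])+o)@np.array(f['R']).T+f['t']
            u,v=int(f['fx']*c[0]/c[2]+f['cx']),int(f['fy']*c[1]/c[2]+f['cy'])
            r.append(tuple(int(k) for k in hsv[v,u]) if 0<=u<560 and 0<=v<420 and c[2]>0 else None)
        print(n,x,r)
```

```text
top 30 [(12, 6, 227), (6, 6, 228), (13, 10, 225), (17, 108, 165), (17, 20, 114), (113, 10, 107), (110, 8, 93), (16, 24, 162), (15, 59, 78), (128, 19, 53), (120, 13, 58), (120, 4, 61), (3, 120, 91), (4, 124, 111), (4, 130, 112), (3, 108, 71), (21, 33, 101), (20, 40, 172)]
top 45 [(12, 6, 226), (15, 5, 226), (8, 25, 166), (4, 105, 95), (4, 90, 82), (2, 48, 79), (105, 10, 53), (0, 0, 51), (120, 13, 57), (105, 17, 61), (120, 13, 57), (110, 13, 58), (130, 14, 55), (4, 126, 107), (3, 125, 114), (3, 125, 112), (4, 126, 113), (6, 97, 113)]
top 60 [(12, 6, 226), (12, 6, 226), (13, 11, 213), (17, 105, 168), (15, 80, 130), (3, 108, 92), (120, 14, 54), (120, 13, 61), (120, 13, 59), (114, 22, 58), (114, 22, 59), (128, 18, 58), (128, 18, 58), (114, 22, 57), (113, 19, 55), (113, 19, 55), (128, 19, 55), (120, 13, 57)]
top 75 [(8, 5, 224), (12, 6, 225), (18, 6, 225), (17, 107, 164), (17, 98, 122), (12, 108, 125), (120, 14, 54), (113, 17, 61), (130, 13, 59), (120, 9, 54), (120, 13, 57), (113, 18, 58), (128, 17, 59), (120, 14, 56), (113, 18, 56), (105, 18, 56), (105, 19, 55), (114, 23, 56)]
scene 30 [None, None, None, None, None, None, None, None, None, None, None, None, None, None, None, None, None, None]
scene 45 [None, None, None, None, None, None, None, None, None, None, None, None, None, None, None, None, None, None]
scene 60 [None, None, None, None, None, None, None, None, None, None, None, None, None, None, None, None, None, None]
scene 75 [None, None, None, None, None, None, None, None, None, None, None, None, None, None, None, None, None, None]
```

```bash
python3 -c "
from rig import bot
print(bot.finish_job())"
```

```text
the job is handed in; nothing more can be done
None
```

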